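# Clear the instrument case and hold its lid open

## Task

The lens and the brass weight were left on the lid of the grey instrument case: first put the lens flat in the blue tray and the weight upright in the yellow tray, each with its own kind. Then give the lid's bar handle a light upward tug to learn if the lid is caught; only if it is, slide the red catch button on the case's front to the right until the lid is free (leave the catch of a lid that comes up as it is, and do not force a caught one). Raise the lid by its handle to about 60 degrees and finish while still holding it there with the fingers, without disturbing the other things on the worktop.

Things in the scene. Friction and masses are not known exactly. Their poses are not given: they have to be found in the camera images.
- case: Grey instrument case, fixed to the worktop, 160 (x) x 260 (y) x 80 mm without its lid. Origin: centre of its underside. Its x axis points from the front (handle and catch) to the rear (hinge), y to the left seen from the robot, z up. With its 10 mm thick lid shut the flat top is 90 mm above the worktop.
- lid (a joint): Lid hinge along the upper rear edge; 0 = shut, grows as the front goes up, stop at 1.75 rad; 60 degrees is 1.05. The lid (0.3 kg) falls shut when let go. If the hidden tongue of the catch holds it, it lifts only about 0.03 rad (6 mm at the handle), then stops hard; else it just comes up. Which it is cannot be seen from outside and differs from start to start.
- handle (a point): Middle of the lid's handle: round steel bar, 10 mm thick, 100 mm long, along the case's y axis, 42 mm in front of the lid's front edge (37 mm gap between bar and case), 85 mm above the worktop when shut, 202 mm from the hinge line. Moves with the lid. It can turn between the pads that pinch it from above, so the gripper may keep pointing down as the lid swings.
- lid_hinge (a point): Point on the hinge line (fixed to the case), above the rear wall's outer face in the middle of the width, 80 mm above the worktop; the axis is the case's y axis. The handle bar's centre lies 202 mm in front of and 5 mm above it when shut, and 45 mm to its left along y.
- catch (a joint): Travel of the red catch button, 0 = at rest, grows as it slides to the right (the case's -y), stop at 0.022 m. A spring of about 1 N at rest and 2.2 N at the stop returns it. Slid to the stop (18 mm are needed) with the lid down and not pulled, it draws the hidden tongue off the lid; the tongue then stays drawn when the button is let go.
- catch_top (a point): Centre of the top of the red catch button with black ribs: 16 mm (x) x 12 mm (y), upright, top 82 mm above the worktop, 26 mm in front of the case's front face and to the right of the handle; its upper 38 mm stand free of the steel guide below it. It can be pushed sideways or pinched from above.
- lens: Lens in a black ring mount, 51 mm across, 13 mm high, lying flat on the lid at the start. Origin: centre of its underside.
- weight: Brass-coloured balance weight with a knob on top, body 30 mm across, 34 mm high in all (body to about 22 mm), standing on the lid at the start. Origin: centre of its underside.
- optics_tray: Blue open tray for lenses, fixed, 190 (x) x 110 (y) x 25 mm, walls and floor 4 mm. Origin: centre of its underside. A lens is fixed in its far end (60 mm along +x). Blue and yellow tray may change sides.
- weights_tray: Yellow open tray for weights, same size and axes as the blue one. A smaller brass weight is fixed in its far end (60 mm along +x).
- optics_tray_drop (a point): Middle of the free floor of the blue tray, 30 mm from the tray's centre along its -x, on the floor 4 mm above the worktop.
- weights_tray_drop (a point): The same point in the yellow tray.
- remote_unit: Bystander: black box-shaped unit, 38 x 108 x 27 mm; leave alone. Origin: centre of its underside.
- spool: Bystander: spool of black thread, 28 mm across, 37 mm high, standing; leave alone. Origin: centre of its underside.
- usb_stick: Bystander: red USB stick, 18 x 51 x 8 mm; leave alone. Origin: centre of its underside.

How it is judged:
By the outcome, as a careful person would: the job done as asked, in the order asked, and still so for the second after the job is handed in, while the arm keeps its last pose, push and grip.
It also fails if it takes over 72 s, if anything falls off the work surface, if the arm or the gripper's body presses on something with over 40 N, if the wrist force passes 120 N, or if a joint passes its speed limit or range.

## Robot

A 6-joint arm with a two-finger parallel gripper is mounted at the origin on a cart in front of the work surface, level with it; the furniture and walls round the work are solid. World frame = base frame: x ahead of the robot, y to its left, z up, the work surface at z = 0. Lengths are in m, angles in rad, forces in N, time in s.
With the tool pointing down it reaches from about 0.3 to 0.875 m from the base axis. Payload 6.4 kg.
Tool frame: the origin (TCP) lies on the centre line of the jaws, within the pads' length; the fingertips stand 22 mm ahead of it and the grasp point (between the pads) lies 3 mm ahead of it; z points along the fingers, y is the line along which they close (so a half turn about z gives the same grasp; the last joint's range is limited). The gripper opens to 85 mm and grips with 20 to 120 N. Pads are 22 mm wide; open, the fingers measure 114 mm over their backs; the gripper's body (76 mm by 85 mm) begins 54 mm behind the grasp point. The pads swing forward as they close: fully open they stand 13 mm farther back than shut.
Start: joints at [0.961, 0.181, 1.607, -0, 1.354, -0.206], TCP at [0.226, 0.529, 0.253] pointing down, gripper open.
Joint ranges: [-2.99, 2.99], [-0.89, 2.07], [0.3, 2.58], [-1.14, 4.28], [0, 2.63], [-3.12, 3.12]. Speed limits (rad/s): [2.57, 2.57, 3.01, 3.14, 3.14, 3.14].

## Interface

Orientations are given as a unit quaternion [w, x, y, z].
In Python, from bench import ctrl gives the robot as it stands. The module is installed in compiled form; this text tells all that it offers.
- The arm moves only by the tool servo_tool, never from a script. Its argument "commands" is a list of rows, each a list of 3 entries, a list of its own where there are three numbers: the shift along the tool's x, y, z in mm, then the turn about the tool's z in rad, then the finger opening in mm, from 0 to 85.4. In form: [[[dx, dy, dz], turn, jaw], ...]. A call has 1 to 20 rows; each row shifts and turns the commanded pose from where the row before left it, along the tool's axes as they then stand; what a row does not reach is not made up. A row lasts 1/8 s, in which the tool goes at most 62.5 mm and 10.7 degrees, less where a joint would pass 70% of its speed; a pose out of reach is approached as far as the arm can. A call with a gripper value outside its range is refused whole. The fingers move at their own pace and stop on an object; the grip force is fixed at half the most. Time passes only in rows, so rows that do not move let the fingers close. It gives the time, the measured TCP pose, the force, the opening and the grip force at its end, in the units of the state.
- ctrl.get_obs(): the state, without advancing time (a new reading comes with each control period).
- ctrl.camera(name): name is "scene" or "top" or "wrist"; returns a dict with "color" (384x512x3 uint8, red, green, blue), "z_map" (384x512 float32, m along the optical axis (not along the pixel's ray), 0 where there is no reading), "fx", "fy", "cx", "cy" (pixels), "R" (3x3) and "t" (3): a world point X has camera coordinates R X + t. Camera axes: x right, y down, z forward; pixel columns grow to the right and rows downward; lengths in m; the calibration is good to about 2 mm. A picture is of the moment at which its call begins.
- ctrl.hand_in(): hands the job in; it is judged then, once.
The state is a dict: "time_s": time; "q": joint angles; "dq": joint speeds; "joint_efforts": joint torques, N m; "eef_pos": TCP position; "eef_rot": TCP orientation; "wrist_force": force on the tool from outside, world axes, zero at the start; "torque": the same for the moment, N m; "opening": opening from 0.0 (shut) to 1.0 (fully open); "grasp_force": force on a finger pad.
Only numpy, scipy, OpenCV 4.12 (cv2) and the standard library are available. Lean on these libraries where they do the work, as an engineer would, in place of code of your own. Each camera call takes 0.05 s, during which the arm holds its last target. There are 200 camera calls.

## Working session

There is one attempt and no reset: what is moved stays moved. The work goes in short steps, Python scripts to look and compute and a tool call to move; the robot and the scene stay as the last step left them, time stands still between calls to the robot, and variables do not carry over. Pictures are saved under pics/ and viewed, at most 11 in all, crops included, and the job is handed in when it is done.

Besides the shell and the picture viewer there is one more tool, called after "Emit:" by a JSON object that holds its "name" and its "arguments", one argument or row to a line. servo_tool: Moves the arm, as the interface text tells. Its arguments: {"type":"object","properties":{"commands":{"type":"array"}},"required":["commands"]}

```bash
mkdir -p pics; cat > h.py <<'E'
import numpy as np, cv2
from bench import ctrl
def cam(n):
    c=ctrl.camera(n); c['R']=np.array(c['R']); c['t']=np.array(c['t']); return c
def save(c,f): cv2.imwrite('pics/'+f,c['color'][:,:,::-1])
def cloud(c):
    z=c['z_map']; v,u=np.mgrid[:z.shape[0],:z.shape[1]]
    P=np.stack([(u-c['cx'])/c['fx']*z,(v-c['cy'])/c['fy']*z,z],-1)
    W=(P-c['t'])@c['R']; W[z==0]=np.nan; return W
def ray(c,u,v,h):
    d=c['R'].T@np.array([(u-c['cx'])/c['fx'],(v-c['cy'])/c['fy'],1]); o=-c['R'].T@c['t']
    return o+d*(h-o[2])/d[2]
E
python3 - <<'E'
from h import *
a=cam('top');b=cam('scene')
np.savez('c0.npz',**{k+n:v for n,c in(('t',a),('s',b)) for k,v in c.items()})
save(a,'top0.png');save(b,'scene0.png')
o=ctrl.get_obs();print({k:np.round(v,3) for k,v in o.items()})
for c in(a,b):print(np.round(-c['R'].T@c['t'],3),np.round(c['R'],2),c['fx'])
E
```

```text
{'time_s': np.float64(0.1), 'q': array([ 0.961,  0.181,  1.608, -0.   ,  1.354, -0.206]), 'dq': array([-0.001, -0.001, -0.003,  0.   , -0.001,  0.001]), 'joint_efforts': array([ 1.0000e-03, -4.4588e+01, -3.5224e+01, -0.0000e+00,  4.0000e-03,
       -0.0000e+00]), 'eef_pos': array([0.226, 0.528, 0.253]), 'eef_rot': array([-0.   ,  0.201,  0.98 , -0.001]), 'wrist_force': array([-0.414, -0.983,  0.038]), 'torque': array([ 0.047, -0.   , -0.04 ]), 'grasp_force': np.float64(0.0), 'opening': np.float64(1.003)}
[0.36  0.02  1.616] [[-0.01 -1.    0.01]
 [-0.99  0.01 -0.1 ]
 [ 0.1  -0.01 -0.99]] 485.1154701466119
[-0.588 -0.766  1.441] [[ 0.59 -0.81  0.01]
 [-0.57 -0.42 -0.7 ]
 [ 0.57  0.41 -0.71]] 492.9252288850149
```

View pics/top0.png

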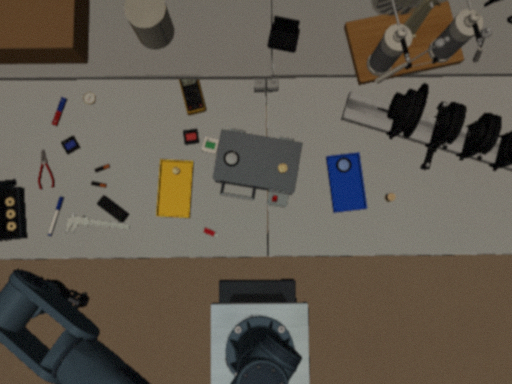

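View pics/scene0.png

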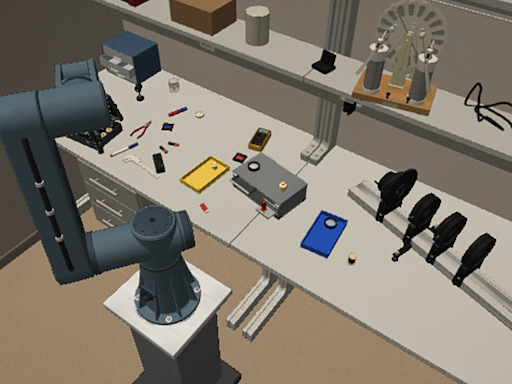

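The top view shows the case at (257,162), with the lens at (232,158), the weight at (283,168), the handle bar near (237,193) and the red button at (275,198). The yellow tray is at (176,188), the blue tray at (346,182), and a red stick lies at (209,231). In the scene view the case is at (268,185), the button at (264,205), the lens at (253,166) and the weight at (283,185).

```bash
python3 - <<'E'
from h import *
d=np.load('c0.npz')
C={n:{k:d[k+n] for k in('color','z_map','fx','fy','cx','cy','R','t')} for n in 'ts'}
t,s=C['t'],C['s']
W=cloud(t);H=cv2.cvtColor(t['color'],cv2.COLOR_RGB2HSV)
V,U=np.mgrid[:384,:512]
def box(u0,u1,v0,v1): return (U>=u0)&(U<=u1)&(V>=v0)&(V<=v1)
def rect(m,h,n):
    m=m.astype(np.uint8);k,l,st,ce=cv2.connectedComponentsWithStats(m);i=1+np.argmax(st[1:,4])
    c=max(cv2.findContours((l==i).astype(np.uint8),0,1)[0],key=cv2.contourArea)
    P=np.array([ray(t,*p[0],h)[:2] for p in c])
    r=cv2.minAreaRect((P*1000).astype(np.float32)); print(n,'px',np.round(ce[i],1),st[i],'rect mm',np.round(r[0],1),np.round(r[1],1),round(r[2],1))
hsv=lambda u,v:H[v,u]
z=W[:,:,2]
print('table z',np.nanmedian(z[box(225,255,230,245)]),'lid z',np.nanmedian(z[box(245,265,150,175)]))
rect(box(205,310,120,200)&(z>.08)&(z<.097),.09,'lidtop')
rect(box(150,205,150,225)&(H[:,:,0]>18)&(H[:,:,0]<32)&(H[:,:,1]>150),.025,'yellow')
rect(box(315,375,145,220)&(H[:,:,0]>100)&(H[:,:,0]<130)&(H[:,:,1]>150),.025,'blue')
red=((H[:,:,0]<8)|(H[:,:,0]>172))&(H[:,:,1]>120)&(H[:,:,2]>70)
rect(red&box(265,285,190,208),.082,'button'); rect(red&box(195,220,222,240),.008,'usb')
for n,b,h in(('lens',(220,245,146,170),.1),('wt',(274,292,159,178),.112)):
    m=box(*b)&(z>.097); print(n,m.sum(),np.round(np.nanmedian(W[m],0),4),'zmax',np.nanmax(z[m]))
m=box(218,258,183,202);P=W[m&(z>.05)&(z<.1)];print('handle area',len(P),np.round(np.nanmean(P,0),3))
a=cv2.resize(t['color'][120:245,145:375],None,fx=3.4,fy=3.4,interpolation=2)
b=cv2.resize(s['color'][140:240,170:360][:,:],None,fx=4.1,fy=4.1,interpolation=2)[:, :782]
cv2.imwrite('pics/t1.png',a[:,:,::-1]);cv2.imwrite('pics/s1.png',b[:,:,::-1])
E
```

```text
table z 0.00027233724216164777 lid z 0.09047040553223602
lidtop px [257.2 162.2] [ 212  129   90   72 4082] rect mm [585.8   4.6] [264.  215.8] 79.9
yellow px [174.5 188.6] [ 157  160   36   58 1819] rect mm [526.9 273.7] [108.6 187.2] 86.6
blue px [346.2 183.7] [ 327  153   39   59 1630] rect mm [ 542.1 -292.4] [183.6 107.5] 6.3
button px [274.2 198.1] [272 196   5   5  23] rect mm [486.2 -51.1] [12.7 12.8] 89.3
usb px [208.7 231.3] [204 228  11   8  49] rect mm [383.6 162.5] [34.5 15.5] 71.1
lens 186 [0.612  0.0839 0.1018] zmax 0.11125221545694398
wt 81 [ 0.5768 -0.0762  0.1148] zmax 0.12729223706359846
handle area 256 [0.509 0.054 0.088]
```

View pics/t1.png

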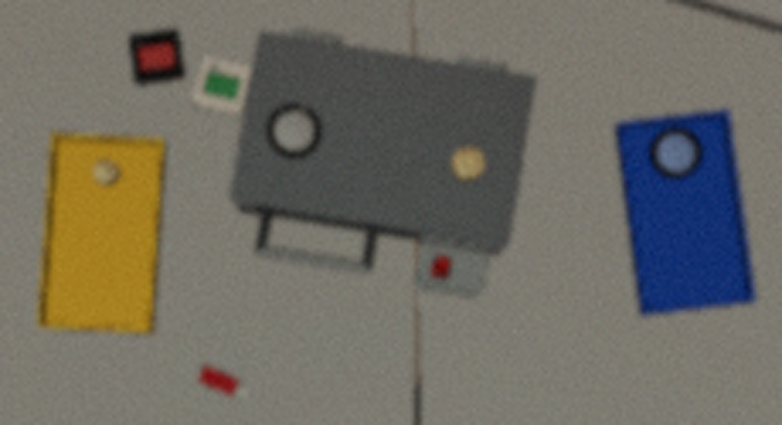

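View pics/s1.png

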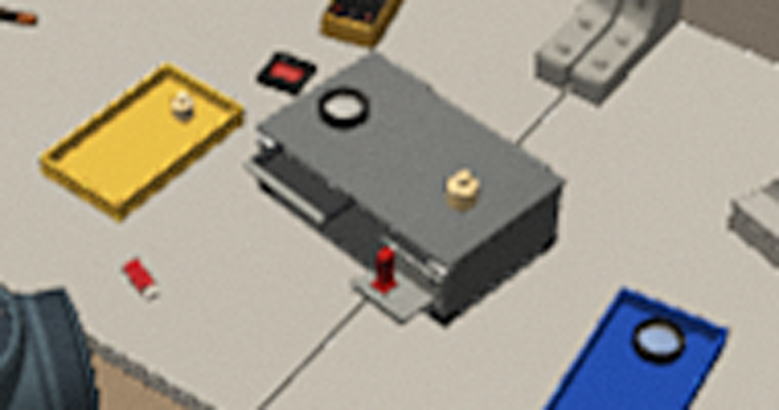

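The crops show the lid clear apart from the lens at crop px (294,130) and the weight at (467,163). The handle bar runs from (258,252) to (370,262) and the button is at (440,267). Nothing is near the free ends of the trays. Next I bring the wrist camera over the case, aligned with its axes.

Emit:
{"name": "servo_tool", "arguments": {
  "commands": [
    [[0,0,-12],0.168,85],
    [[0,0,-12],0.168,85],
    [[0,0,-12],0.168,85],
    [[0,0,-12],0.168,85],
    [[0,0,-12],0.168,85],
    [[0,0,-12],0.168,85],
    [[0,0,-12],0.168,85],
    [[0,0,-12],0.168,85],
    [[-40,30,0],0,85],
    [[-40,30,0],0,85],
    [[-40,30,0],0,85],
    [[-40,30,0],0,85],
    [[-40,30,0],0,85],
    [[-40,30,0],0,85],
    [[-40,30,0],0,85],
    [[-40,30,0],0,85],
    [[-40,30,0],0,85],
    [[-40,30,0],0,85],
    [[-40,30,0],0,85],
    [[0,0,0],0,85]
  ]
}}

```text
time_s: 2.6
eef_pos: [0.474, 0.0348, 0.3485]
eef_rot: [-0.0, 0.768, 0.64, -0.001]
wrist_force: [0.1, 0.2, -0.4]
opening: 0.994
grasp_force: 0.0
```

```bash
python3 - <<'E'
from h import *
a=cam('wrist');save(a,'w0.png')
np.savez('w0.npz',**a)
o=ctrl.get_obs();print({k:np.round(o[k],3) for k in('time_s','eef_pos','eef_rot','q','wrist_force')})
print(np.round(-a['R'].T@a['t'],3),np.round(a['R'],2),a['fx'])
E
```

```text
{'time_s': np.float64(2.65), 'eef_pos': array([0.473, 0.036, 0.349]), 'eef_rot': array([-0.001,  0.768,  0.641, -0.   ]), 'q': array([-0.174, -0.116,  1.722,  0.   ,  1.538,  0.006]), 'wrist_force': array([ 0.023,  0.497, -0.066])}
[0.488 0.11  0.469] [[ 0.98 -0.18 -0.  ]
 [-0.17 -0.94  0.3 ]
 [-0.05 -0.3  -0.95]] 337.53145180698317
```

View pics/w0.png

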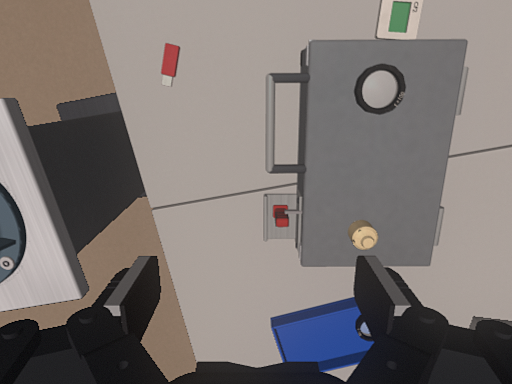

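The wrist view shows the lid from (305,40) to (431,265), lens at (380,90), weight knob at (368,240), handle bar at x≈270 from row 75 to 172, and button top at (281,211). The USB stick at (170,62) is well clear.

```bash
cat > m.py <<'E'
from h import *
V,U=np.mgrid[:384,:512]
def box(u0,u1,v0,v1): return (U>=u0)&(U<=u1)&(V>=v0)&(V<=v1)
def cen(m):
    k,l,st,ce=cv2.connectedComponentsWithStats(m.astype(np.uint8)); i=1+np.argmax(st[1:,4])
    c=max(cv2.findContours((l==i).astype(np.uint8),0,1)[0],key=cv2.contourArea); return c,st[i]
def tri(a,pa,b,pb):
    P=[np.c_[np.array([[c['fx'],0,c['cx']],[0,c['fy'],c['cy']],[0,0,1]])@np.c_[c['R'],c['t']]] for c in(a,b)]
    X=cv2.triangulatePoints(P[0],P[1],np.array(pa,float).reshape(2,1),np.array(pb,float).reshape(2,1))[:,0]; return X[:3]/X[3]
E
python3 - <<'E'
from m import *
d=np.load('c0.npz');C={n:{k:d[k+n] for k in('color','z_map','fx','fy','cx','cy','R','t')} for n in 'ts'}
w=dict(np.load('w0.npz'));W=cloud(w);z=W[:,:,2]
H=cv2.cvtColor(w['color'],cv2.COLOR_RGB2HSV);g=w['color'].max(2)
# lid top
m=(z>.085)&(z<.095)&box(290,470,30,270)
c,st=cen(m);P=np.array([ray(w,*p[0],.09)[:2] for p in c],np.float32)*1000
print('lid rect',cv2.minAreaRect(P),'z',np.median(z[m]))
# lens : dark ring ellipse
m=(g<50)&box(345,415,55,125);c,st=cen(m);e=cv2.fitEllipse(cv2.convexHull(c));print('lens ell',e, [np.round(ray(w,*e[0],h),4) for h in(.09,.1)])
m=(z>.096)&box(345,415,55,125);print('lens cloud',np.round(np.nanmedian(W[m],0),4),np.percentile(z[m],[50,95]))
# top cam lens
Wt=cloud(C['t']);gt=C['t']['color'].max(2)
m=(gt<60)&box(220,245,146,170);ct,_=cen(m);et=cv2.fitEllipse(cv2.convexHull(ct));print('top lens',et[0],'tri',np.round(tri(w,e[0],C['t'],et[0]),4))
# weight
br=(H[:,:,0]>8)&(H[:,:,0]<30)&(H[:,:,1]>70)&box(335,390,210,260)
m=(z>.118)&br;print('knob',m.sum(),np.round(np.nanmedian(W[m],0),4))
m=(z>.106)&(z<.1145)&br;print('body top',m.sum(),np.round(np.nanmean(W[m],0),4)); 
Q=W[(z>.098)&br][:,:2].astype(np.float32)*1000;print('wt encl',cv2.minEnclosingCircle(Q),np.percentile(z[br],[5,50,95,99]))
hsvt=cv2.cvtColor(C['t']['color'],cv2.COLOR_RGB2HSV)
kt=(hsvt[:,:,0]>8)&(hsvt[:,:,0]<30)&(hsvt[:,:,1]>70)&box(274,292,159,178)
print('top wt px',U[kt].mean(),V[kt].mean(),'wrist px',U[br].mean(),V[br].mean(),'tri',np.round(tri(w,(U[br].mean(),V[br].mean()),C['t'],(U[kt].mean(),V[kt].mean())),4))
# handle bar
m=(z>.07)&(z<.1)&box(260,280,68,178);Q=W[m];r=cv2.minAreaRect(Q[:,:2].astype(np.float32)*1000);print('bar',m.sum(),r,np.percentile(Q[:,2],[10,50,90]))
# button
red=((H[:,:,0]<8)|(H[:,:,0]>172))&(H[:,:,1]>110)&box(265,300,198,232)
m=(z>.076)&(z<.09)&box(265,300,198,232);Q=W[m];print('btn',m.sum(),np.round(np.median(Q,0),4),cv2.minAreaRect(Q[:,:2].astype(np.float32)*1000),U[m].mean(),V[m].mean())
rt=((hsvt[:,:,0]<8)|(hsvt[:,:,0]>172))&(hsvt[:,:,1]>120)&box(265,285,190,208)
print('btn tri',np.round(tri(w,(U[m].mean(),V[m].mean()),C['t'],(U[rt].mean(),V[rt].mean())),4))
E
```

```text
lid rect ((599.838134765625, 3.512664794921875), (262.1436767578125, 186.9846954345703), 79.84812927246094) z 0.0899328471281617
lens ell ((378.5931091308594, 89.77543640136719), (45.53731155395508, 49.17884826660156), 74.87300109863281) [array([0.6161, 0.0838, 0.09  ]), array([0.6128, 0.0844, 0.1   ])]
lens cloud [0.6141 0.0848 0.1007] [0.10071017 0.10370683]
top lens (231.05331420898438, 158.15176391601562) tri [0.6123 0.084  0.1005]
knob 127 [ 0.5799 -0.0758  0.1236]
body top 352 [ 0.5791 -0.0722  0.1121]
wt encl ((580.7866821289062, -75.85700988769531), 14.901558876037598) [nan nan nan nan]
top wt px 282.2125 167.5375 wrist px 362.5839874411303 234.58084772370486 tri [ 0.5812 -0.0774  0.1004]
bar 989 ((498.83599853515625, 66.51327514648438), (108.49845123291016, 16.24033546447754), 80.08126068115234) [0.08707154 0.08900662 0.09027836]
btn 125 [ 0.4898 -0.0525  0.0812] ((490.16259765625, -53.397613525390625), (11.836112976074219, 15.404690742492676), 79.80799865722656) 281.896 222.376
btn tri [ 0.4872 -0.052   0.081 ]
```

Measurements agree with the text: lid z 90 mm, lens mid-height about 100 mm, weight at (0.580,-0.076), bar at (0.4985,0.0665), button top 81–82 mm, case yaw -10.1°. Next: hover over the lens.

Emit:
{"name": "servo_tool", "arguments": {
  "commands": [
    [[18,32,0],0,85],
    [[18,32,0],0,85],
    [[18,32,0],0,85],
    [[18.5,33,0],0,85],
    [[0,0,44],0,85],
    [[0,0,44],0,85],
    [[0,0,44],0,85],
    [[0,0,42],0,85],
    [[0,0,0],0,85],
    [[0,0,0],0,85]
  ]
}}

```text
time_s: 3.9
eef_pos: [0.6137, 0.0871, 0.1771]
eef_rot: [0.001, 0.766, 0.642, 0.001]
wrist_force: [-0.2, -0.7, 0.8]
opening: 0.995
grasp_force: 0.0
```

```bash
python3 - <<'E'
from m import *
w=cam('wrist');np.savez('w1.npz',**w);save(w,'w1.png')
W=cloud(w);z=W[:,:,2];g=w['color'].max(2)
o=ctrl.get_obs();print(np.round(o['eef_pos'],4),np.round(o['eef_rot'],4))
d=w['R']@np.array([.613,.0843,.1])+w['t'];print('expected lens px',d[0]/d[2]*w['fx']+w['cx'],d[1]/d[2]*w['fy']+w['cy'])
E
```

```text
[0.6143 0.0869 0.1779] [0.0012 0.7666 0.6422 0.0014]
expected lens px 255.3693542206986 219.6804389717244
```

View pics/w1.png

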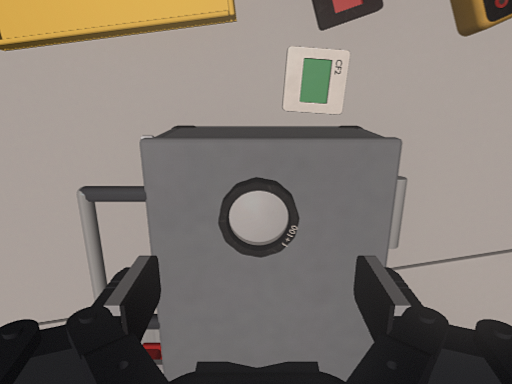

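The lens is centred at (259,217), straight below the jaws and between the pads. I descend, then close.

Emit:
{"name": "servo_tool", "arguments": {
  "commands": [
    [[0,0,30],0,85],
    [[0,0,25],0,85],
    [[0,0,5],0,85],
    [[0,0,0],0,85],
    [[0,0,0],0,85]
  ]
}}

```text
time_s: 4.58
eef_pos: [0.6143, 0.0862, 0.1173]
eef_rot: [0.001, 0.767, 0.642, 0.001]
wrist_force: [0.4, 0.3, 0.1]
opening: 0.998
grasp_force: 0.0
```

Emit:
{"name": "servo_tool", "arguments": {
  "commands": [
    [[0,0,2],0,85],
    [[0,0,0],0,60],
    [[0,0,0],0,40],
    [[0,0,0],0,40],
    [[0,0,0],0,40],
    [[0,0,0],0,40]
  ]
}}

```text
time_s: 5.32
eef_pos: [0.6132, 0.0862, 0.1141]
eef_rot: [0.0, 0.767, 0.642, 0.0]
wrist_force: [-2.4, 0.4, 5.0]
opening: 0.546
grasp_force: 60.9
```

Emit:
{"name": "servo_tool", "arguments": {
  "commands": [
    [[0,0,-20],0,40],
    [[0,0,-40],0,40],
    [[0,0,-40],0,40],
    [[-20,0,0],0,40],
    [[-40,-4,0],0,40],
    [[-40,-4,0],0,40],
    [[-40,-4,0],0,40],
    [[-40,-4,0],0,40],
    [[-40,-4,0],0,40],
    [[-40,-4,0],0,40],
    [[-40,-4,0],0,40],
    [[-40,-3,0],0,40],
    [[-35,0,0],0,40],
    [[-19,0,0],0,40],
    [[0,0,0],0,40],
    [[0,0,0],0,40]
  ]
}}

```text
time_s: 7.32
eef_pos: [0.5132, -0.295, 0.2131]
eef_rot: [-0.0, 0.767, 0.642, 0.0]
wrist_force: [-1.1, -0.1, -1.5]
opening: 0.544
grasp_force: 61.6
```

```bash
python3 - <<'E'
from m import *
w=cam('wrist');np.savez('w2.npz',**w);save(w,'w2.png')
s=cam('scene');t=cam('top')
for n,c in(('w',w),('t',t),('s',s)):
    H=cv2.cvtColor(c['color'],cv2.COLOR_RGB2HSV)
    for col,lo,hi in(('blue',100,130),('yel',18,32)):
        m=(H[:,:,0]>lo)&(H[:,:,0]<hi)&(H[:,:,1]>150)
        if m.sum()<300: continue
        Wc=cloud(c);q=Wc[m&(abs(Wc[:,:,2])<.05)&(Wc[:,:,0]<.7)]; 
        if len(q)<200: continue
        q=q[(abs(q[:,:2]-np.median(q[:,:2],0))<.15).all(1)]
        print(n,col,cv2.minAreaRect(q[:,:2].astype(np.float32)*1000),'z',np.round(np.percentile(q[:,2],[5,50,97]),4))
o=ctrl.get_obs();print(np.round(o['eef_pos'],4),np.round(o['eef_rot'],4),o['opening'],o['grasp_force'])
E
```

```text
w blue ((544.5975341796875, -294.0185241699219), (188.56112670898438, 109.25862121582031), 6.149473667144775) z [0.0027 0.004  0.025 ]
t blue ((542.1345825195312, -293.212158203125), (184.165771484375, 107.78263092041016), 6.2688374519348145) z [-0.0011  0.0054  0.0266]
t yel ((526.8355102539062, 274.1054992675781), (109.14214324951172, 186.85621643066406), 86.70927429199219) z [-0.0016  0.0052  0.0258]
s blue ((543.0519409179688, -335.26800537109375), (205.8824005126953, 192.785888671875), 7.353991985321045) z [-0.0038  0.0039  0.0241]
s yel ((530.1376953125, 274.754638671875), (119.44364166259766, 215.76454162597656), 86.63892364501953) z [-0.0043  0.0048  0.0251]
[ 0.5135 -0.2949  0.2133] [-1.000e-04  7.663e-01  6.425e-01  1.000e-04] 0.5450123592302801 61.625287304632366
```

View pics/w2.png

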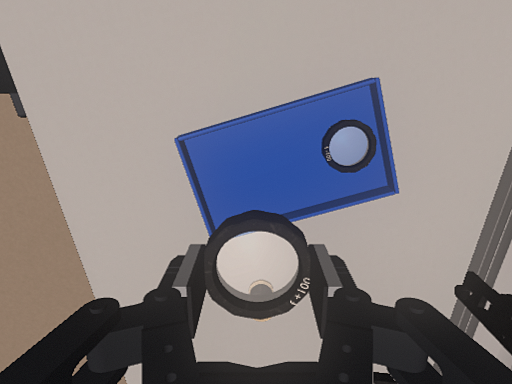

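The lens is held level at (258,265). The tray below has a rim of 25 mm, a floor of 4 mm and a centre of (0.5446,-0.294), which all fit the text. I lower the lens and release it.

Emit:
{"name": "servo_tool", "arguments": {
  "commands": [
    [[-2,1.5,30],0,40],
    [[0,0,40],0,40],
    [[0,0,40],0,40],
    [[0,0,40],0,40],
    [[0,0,25],0,40],
    [[0,0,7],0,40],
    [[0,0,0],0,40],
    [[0,0,0],0,40]
  ]
}}

```text
time_s: 8.48
eef_pos: [0.5153, -0.299, 0.0328]
eef_rot: [0.001, 0.767, 0.642, 0.0]
wrist_force: [0.3, 0.7, 0.0]
opening: 0.548
grasp_force: 61.6
```

Emit:
{"name": "servo_tool", "arguments": {
  "commands": [
    [[0,0,3],0,40],
    [[0,0,1],0,40],
    [[0,0,0],0,40],
    [[0,0,0],0,40]
  ]
}}

```text
time_s: 8.98
eef_pos: [0.5147, -0.2988, 0.0282]
eef_rot: [0.001, 0.767, 0.642, 0.0]
wrist_force: [-0.2, 0.5, 5.6]
opening: 0.546
grasp_force: 62.2
```

Emit:
{"name": "servo_tool", "arguments": {
  "commands": [
    [[0,0,0],0,55],
    [[0,0,0],0,68],
    [[0,0,0],0,68],
    [[0,0,-12],0,68],
    [[0,0,-40],0,68],
    [[0,0,-40],0,68],
    [[0,0,-40],0,68],
    [[0,0,-40],0,68],
    [[40,4,0],0,68],
    [[40,4,0],0,68],
    [[40,4,0],0,68],
    [[40,4,0],0,68],
    [[40,4,0],0,68],
    [[31,4,0],0,68],
    [[0,0,0],0,68],
    [[0,0,0],0,68]
  ]
}}

```text
time_s: 10.98
eef_pos: [0.5785, -0.0757, 0.1998]
eef_rot: [0.0, 0.767, 0.642, -0.0]
wrist_force: [0.5, -0.7, -0.4]
opening: 0.797
grasp_force: 0.0
```

```bash
python3 - <<'E'
from m import *
w=cam('wrist');np.savez('w3.npz',**w);W=cloud(w);z=W[:,:,2]
H=cv2.cvtColor(w['color'],cv2.COLOR_RGB2HSV)
o=ctrl.get_obs();print(np.round(o['eef_pos'],4),np.round(o['eef_rot'],4))
near=(abs(W[:,:,0]-.58)<.03)&(abs(W[:,:,1]+.076)<.03)
m=near&(z>.097);print(m.sum(),cv2.minEnclosingCircle(W[m][:,:2].astype(np.float32)*1000),np.percentile(z[m],[50,99]))
m=near&(z>.119);print('knob',m.sum(),cv2.minEnclosingCircle(W[m][:,:2].astype(np.float32)*1000),U[m].mean(),V[m].mean())
t=cam('top');Wt=cloud(t);zt=Wt[:,:,2]
c,st=cen((t['color'].max(2)<75)&(abs(Wt[:,:,0]-.515)<.04)&(abs(Wt[:,:,1]+.298)<.035));e=cv2.fitEllipse(cv2.convexHull(c));print('lens top px',e,ray(t,*e[0],.012))
m=(abs(Wt[:,:,0]-.515)<.02)&(abs(Wt[:,:,1]+.298)<.02);print('z lens',np.percentile(zt[m],[5,50,95]))
cv2.imwrite('pics/t3.png',cv2.resize(t['color'][130:230,270:400],None,fx=5,fy=5)[:,:,::-1])
E
```

```text
[ 0.5785 -0.0761  0.1997] [ 3.000e-04  7.670e-01  6.416e-01 -0.000e+00]
9443 ((579.6915893554688, -61.521114349365234), 30.609848022460938) [0.25485459 0.26355761]
knob 8115 ((580.0402221679688, -59.835323333740234), 30.561391830444336) 245.85902649414663 357.61035120147875
lens top px ((348.0, 190.9513702392578), (14.341743469238281, 14.543420791625977), 90.0) [ 0.51328506 -0.3009526   0.012     ]
z lens [0.00684975 0.01367122 0.01958604]
```

View pics/t3.png

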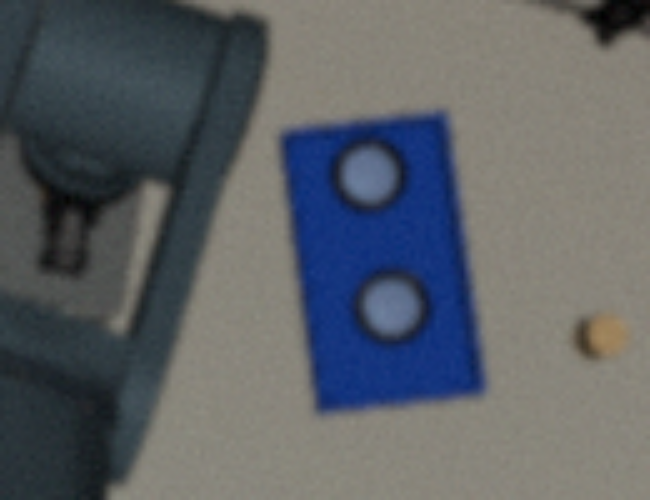

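The lens lies flat in the blue tray at (393,306), clear of the walls and of the fixed lens. My weight cloud had taken in the gripper, so I redo it with a height limit.

```bash
python3 - <<'E'
from m import *
w=dict(np.load('w3.npz'));W=cloud(w);z=W[:,:,2]
near=(abs(W[:,:,0]-.58)<.03)&(abs(W[:,:,1]+.076)<.03)&(z<.135)
for lo in(.097,.119):
    m=near&(z>lo);print(m.sum(),cv2.minEnclosingCircle(W[m][:,:2].astype(np.float32)*1000),np.percentile(z[m],[50,99]))
E
```

```text
1730 ((580.7924194335938, -77.123291015625), 15.350290298461914) [0.11287212 0.12463891]
402 ((581.050537109375, -76.72439575195312), 7.233730316162109) [0.12343551 0.12504027]
```

Emit:
{"name": "servo_tool", "arguments": {
  "commands": [
    [[-0.5,2.5,30],0,68],
    [[0,0,35],0,68],
    [[0,0,15],0,68],
    [[0,0,4],0,68],
    [[0,0,0],0,68],
    [[0,0,0],0,40],
    [[0,0,0],0,20],
    [[0,0,0],0,20],
    [[0,0,0],0,20],
    [[0,0,0],0,20]
  ]
}}

```text
time_s: 12.32
eef_pos: [0.5815, -0.0763, 0.1165]
eef_rot: [0.001, 0.767, 0.642, 0.0]
wrist_force: [-2.2, 0.8, 5.0]
opening: 0.323
grasp_force: 59.0
```

Emit:
{"name": "servo_tool", "arguments": {
  "commands": [
    [[0,0,-20],0,20],
    [[0,0,-40],0,20],
    [[0,0,-30],0,20],
    [[20,-9,0],0,20],
    [[40,-18,0],0,20],
    [[40,-18,0],0,20],
    [[40,-18,0],0,20],
    [[40,-18,0],0,20],
    [[40,-18,0],0,20],
    [[40,-18,0],0,20],
    [[40,-18,0],0,20],
    [[20,-9,0],0,20],
    [[11,-1,0],0,20],
    [[0,0,0],0,20],
    [[0,0,0],0,20]
  ]
}}

```text
time_s: 14.2
eef_pos: [0.4965, 0.2745, 0.2049]
eef_rot: [-0.0, 0.767, 0.642, -0.0]
wrist_force: [-0.7, -0.3, -1.9]
opening: 0.32
grasp_force: 59.4
```

```bash
python3 - <<'E'
from m import *
w=cam('wrist');np.savez('w4.npz',**w);save(w,'w4.png')
H=cv2.cvtColor(w['color'],cv2.COLOR_RGB2HSV);W=cloud(w)
m=(H[:,:,0]>18)&(H[:,:,0]<32)&(H[:,:,1]>150)&(W[:,:,2]<.04)&(abs(W[:,:,0]-.53)<.13)&(abs(W[:,:,1]-.274)<.09)
q=W[m];print(cv2.minAreaRect(q[:,:2].astype(np.float32)*1000),np.percentile(q[:,2],[5,50,97]))
o=ctrl.get_obs();print(np.round(o['eef_pos'],4),np.round(o['eef_rot'],4),o['opening'],o['grasp_force'])
E
```

```text
((529.4529418945312, 275.6786193847656), (109.37349700927734, 188.7989959716797), 86.50602722167969) [0.00278877 0.0040448  0.02507715]
[0.4966 0.2743 0.205 ] [-0.000e+00  7.672e-01  6.414e-01 -3.000e-04] 0.32104080612600644 59.44035003094541
```

View pics/w4.png

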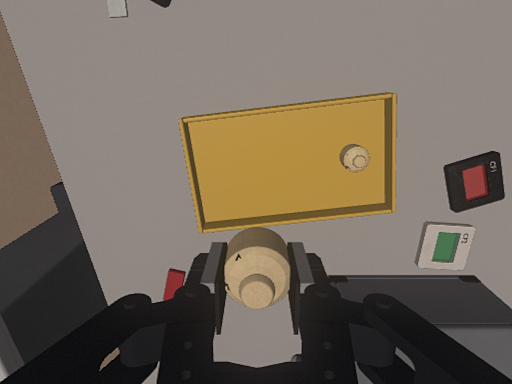

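The weight is held upright at (257,270). The yellow tray centre is (0.5295,0.2757), with floor at 4 mm and rim at 25 mm. I lower it.

Emit:
{"name": "servo_tool", "arguments": {
  "commands": [
    [[3.5,2.5,30],0,20],
    [[0,0,40],0,20],
    [[0,0,40],0,20],
    [[0,0,40],0,20],
    [[0,0,18],0,20],
    [[0,0,4],0,20],
    [[0,0,1],0,20],
    [[0,0,1],0,20],
    [[0,0,0],0,20]
  ]
}}

```text
time_s: 15.38
eef_pos: [0.5003, 0.2785, 0.0323]
eef_rot: [0.0, 0.767, 0.642, 0.001]
wrist_force: [-0.1, 0.4, -1.4]
opening: 0.323
grasp_force: 59.5
```

Emit:
{"name": "servo_tool", "arguments": {
  "commands": [
    [[0,0,1],0,20],
    [[0,0,1],0,20],
    [[0,0,0],0,20]
  ]
}}

```text
time_s: 15.75
eef_pos: [0.5, 0.2784, 0.0306]
eef_rot: [0.0, 0.767, 0.642, 0.0]
wrist_force: [-3.6, -2.2, 8.8]
opening: 0.32
grasp_force: 60.6
```

Emit:
{"name": "servo_tool", "arguments": {
  "commands": [
    [[0,0,0],0,36],
    [[0,0,0],0,45],
    [[0,0,0],0,45],
    [[0,0,-12],0,45],
    [[0,0,-40],0,45],
    [[0,0,-50],0,45],
    [[0,0,-58],0,45],
    [[-20,4,0],0,38],
    [[-40,7,0],0,34],
    [[-40,7,0],0,34],
    [[-40,7,0],0,34],
    [[-40,7,0],0,34],
    [[-29,4.5,0],0,34],
    [[0,0,0],0,34],
    [[0,0,0],0,34]
  ]
}}

```text
time_s: 17.62
eef_pos: [0.4984, 0.0663, 0.1891]
eef_rot: [-0.0, 0.767, 0.642, -0.0]
wrist_force: [0.8, 1.0, -0.0]
opening: 0.397
grasp_force: 0.0
```

```bash
python3 - <<'E'
from m import *
w=cam('wrist');t=cam('top');W=cloud(w);z=W[:,:,2]
a=w['color'];b=cv2.resize(t['color'][150:230,150:220],(336,384));cv2.imwrite('pics/w5.png',np.hstack([cv2.resize(a,(460,345)),cv2.resize(b,(302,345))])[:,:,::-1])
o=ctrl.get_obs();p=o['eef_pos'];print(np.round(p,4),np.round(o['eef_rot'],4),o['opening'])
c=np.array([.9845,-.175]);yv=np.array([.175,.9845])
X=W[:,:,0]*c[0]+W[:,:,1]*c[1];Y=W[:,:,0]*yv[0]+W[:,:,1]*yv[1]
print('tcp case',p[:2]@c,p[:2]@yv)
for lo in range(95,215,10):
    m=(Y>lo/1e3)&(Y<lo/1e3+.01)&(X>.46)&(X<.50)&(z>.06)&(z<.1)
    if m.sum()>5: print(lo,m.sum(),'X',np.round(np.percentile(X[m],[3,50,97]),4),'z',np.round(np.percentile(z[m],[50,97]),4))
m=(z>.085)&(z<.095)&(Y>.05)&(Y<.27)&(X>.5)&(X<.56);print('lid front X',np.percentile(X[m],[.5,2]))
q=W[(X>.47)&(X<.52)&(Y>.01)&(Y<.06)&(z>.076)&(z<.09)]
if len(q): print('btn',len(q),np.mean(q,0))
E
```

```text
[0.4985 0.0668 0.1891] [-2.000e-04  7.665e-01  6.422e-01 -0.000e+00] 0.4009258064444529
tcp case 0.4790641426892043 0.15303256547546312
95 261 X [0.4723 0.4856 0.4988] z [0.0892 0.0904]
105 359 X [0.4714 0.4819 0.4989] z [0.0883 0.0904]
115 176 X [0.471  0.4758 0.4805] z [0.0889 0.0903]
125 181 X [0.4711 0.4762 0.4805] z [0.089  0.0909]
135 183 X [0.4713 0.4756 0.4805] z [0.0889 0.0904]
145 190 X [0.4714 0.476  0.4805] z [0.0891 0.0907]
155 199 X [0.4708 0.4757 0.4805] z [0.0889 0.0906]
165 218 X [0.4709 0.4757 0.4805] z [0.0889 0.0906]
175 219 X [0.471  0.4758 0.4805] z [0.0888 0.0907]
185 225 X [0.4712 0.4759 0.4805] z [0.0889 0.0906]
195 530 X [0.472  0.4831 0.4992] z [0.0892 0.0905]
205 210 X [0.4734 0.4863 0.4992] z [0.0883 0.09  ]
lid front X [0.50180935 0.50813606]
btn 452 [ 0.49836879 -0.05514557  0.08306232]
```

View pics/w5.png

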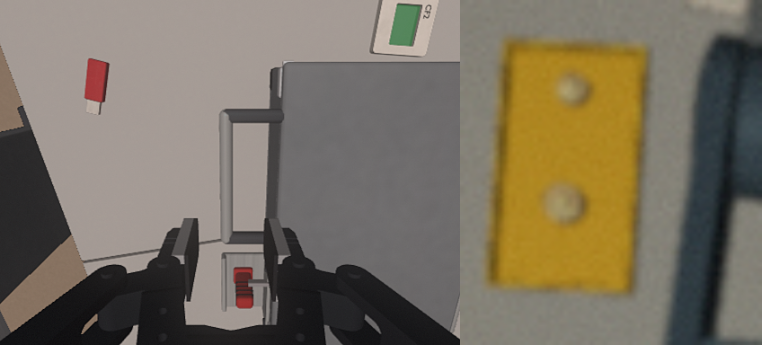

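The weight stands upright in the yellow tray at (565,203) in the right panel. The bar runs down the middle between the fingers, at case-x 0.476 and top 90 mm. I shift 3 mm, go down and pinch.

Emit:
{"name": "servo_tool", "arguments": {
  "commands": [
    [[1,-3,10],0,34],
    [[0,0,30],0,34],
    [[0,0,30],0,34],
    [[0,0,25],0,34],
    [[0,0,6],0,34],
    [[0,0,0],0,34],
    [[0,0,0],0,20],
    [[0,0,0],0,6],
    [[0,0,0],0,6],
    [[0,0,0],0,6]
  ]
}}

```text
time_s: 18.98
eef_pos: [0.495, 0.0679, 0.0893]
eef_rot: [-0.001, 0.767, 0.642, -0.001]
wrist_force: [-6.2, 1.0, 8.4]
opening: 0.094
grasp_force: 58.6
```

Emit:
{"name": "servo_tool", "arguments": {
  "commands": [
    [[0,0,-1.5],0,6],
    [[0,0,-1.5],0,6],
    [[0,0,-1.5],0,6],
    [[0,0,0],0,6]
  ]
}}

```text
time_s: 19.48
eef_pos: [0.495, 0.0678, 0.0925]
eef_rot: [-0.001, 0.767, 0.642, -0.001]
wrist_force: [-5.8, 1.9, -2.3]
opening: 0.097
grasp_force: 58.5
```

Emit:
{"name": "servo_tool", "arguments": {
  "commands": [
    [[0,0,-1.5],0,6],
    [[0,0,-1.5],0,6],
    [[0,0,0],0,6]
  ]
}}

```text
time_s: 19.85
eef_pos: [0.4951, 0.0678, 0.0955]
eef_rot: [-0.001, 0.767, 0.642, -0.001]
wrist_force: [-4.8, 0.9, -1.3]
opening: 0.093
grasp_force: 58.6
```

Emit:
{"name": "servo_tool", "arguments": {
  "commands": [
    [[0,0,-1.5],0,6],
    [[0,0,0],0,6]
  ]
}}

```text
time_s: 20.1
eef_pos: [0.4952, 0.0678, 0.0971]
eef_rot: [-0.001, 0.767, 0.642, -0.0]
wrist_force: [-5.3, 2.5, -0.8]
opening: 0.09
grasp_force: 58.6
```

Emit:
{"name": "servo_tool", "arguments": {
  "commands": [
    [[0,0,-1.5],0,6],
    [[0,0,0],0,6]
  ]
}}

```text
time_s: 20.35
eef_pos: [0.4953, 0.0678, 0.0986]
eef_rot: [-0.001, 0.767, 0.642, -0.0]
wrist_force: [-4.8, 3.2, -1.1]
opening: 0.091
grasp_force: 58.6
```

Emit:
{"name": "servo_tool", "arguments": {
  "commands": [
    [[0,0,-1.5],0,6],
    [[0,0,-1.5],0,6],
    [[0,0,-1.5],0,6],
    [[0,0,0],0,6]
  ]
}}

```text
time_s: 20.85
eef_pos: [0.4957, 0.0677, 0.1033]
eef_rot: [-0.0, 0.767, 0.642, -0.0]
wrist_force: [-5.1, 2.9, -1.0]
opening: 0.09
grasp_force: 58.6
```

```bash
python3 - <<'E'
from m import *
w=cam('wrist');W=cloud(w);z=W[:,:,2]
o=ctrl.get_obs();p=o['eef_pos'];print(np.round(p,4),np.round(o['wrist_force'],1))
c=np.array([.9845,-.175]);yv=np.array([.175,.9845])
X=W[:,:,0]*c[0]+W[:,:,1]*c[1];Y=W[:,:,0]*yv[0]+W[:,:,1]*yv[1]
m=(z>.07)&(z<.13)&(Y>.18)&(Y<.25)
for x in(.53,.56,.6,.64,.67):
    k=m&(abs(X-x)<.01);print(x,k.sum(),np.median(z[k]) if k.sum() else 0)
E
```

```text
[0.4957 0.0677 0.1033] [-3.7  2.5 -2.5]
0.53 8713 0.09998606338588818
0.56 7856 0.09797933820315383
0.6 0 0
0.64 0 0
0.67 0 0
```

The lid has come up well past the 6 mm play: lid surface 10 mm higher at its front, force about 1 N. So it is not caught and the catch stays as it is. Next I work out the arc steps.

```bash
python3 - <<'E'
from m import *
th=np.linspace(.072,1.055,25);a=th+.0247;R=202.06
P=np.c_[-R*np.cos(a),R*np.sin(a)];print(np.round(np.diff(P,axis=0),1).tolist())
d=np.load('c0.npz');C={k:d[k+'t'] for k in('color','z_map','fx','fy','cx','cy','R','t')}
W=cloud(C);m=(W[:,:,2]>.3)&(abs(W[:,:,1])<.25)&(W[:,:,0]>.5);print('shelf x,z min',np.nanmin(W[m],0))
E
```

```text
[[1.0, 8.2], [1.3, 8.2], [1.6, 8.1], [2.0, 8.0], [2.3, 8.0], [2.6, 7.9], [2.9, 7.7], [3.3, 7.6], [3.6, 7.5], [3.9, 7.3], [4.2, 7.2], [4.4, 7.0], [4.7, 6.8], [5.0, 6.6], [5.3, 6.4], [5.5, 6.2], [5.8, 5.9], [6.0, 5.7], [6.2, 5.4], [6.5, 5.2], [6.7, 4.9], [6.9, 4.6], [7.0, 4.3], [7.2, 4.1]]
shelf x,z min [ 0.68613691 -0.24998859  0.31679478]
```

Emit:
{"name": "servo_tool", "arguments": {
  "commands": [
    [[0,1,-8.2],0,6],
    [[0,1.3,-8.2],0,6],
    [[0,1.6,-8.1],0,6],
    [[0,2,-8],0,6],
    [[0,2.3,-8],0,6],
    [[0,2.6,-7.9],0,6],
    [[0,2.9,-7.7],0,6],
    [[0,3.3,-7.6],0,6],
    [[0,3.6,-7.5],0,6],
    [[0,3.9,-7.3],0,6],
    [[0,4.2,-7.2],0,6],
    [[0,4.4,-7],0,6],
    [[0,0,0],0,6]
  ]
}}

```text
time_s: 22.52
eef_pos: [0.5276, 0.062, 0.1978]
eef_rot: [-0.001, 0.767, 0.642, -0.001]
wrist_force: [-12.2, 4.3, 6.1]
opening: 0.089
grasp_force: 58.8
```

```bash
python3 - <<'E'
from m import *
d=np.load('c0.npz')
for n in 'ts':
    C={k:d[k+n] for k in('color','z_map','fx','fy','cx','cy','R','t')}
    W=cloud(C);m=(W[:,:,2]>.25)&(W[:,:,2]<1)&(abs(W[:,:,1])<.2)&(W[:,:,0]>.5);print(n,m.sum())
    for p in(0.2,1,5,20): print(p,np.round(np.percentile(W[m],p,axis=0),3))
    q=W[m];k=q[:,0]<np.percentile(q[:,0],3);print('front z',np.round(np.percentile(q[k,2],[5,50,95]),3))
E
```

```text
t 13059
0.2 [ 0.744 -0.199  0.452]
1 [ 0.745 -0.196  0.472]
5 [ 0.749 -0.18   0.485]
20 [ 0.778 -0.119  0.487]
front z [0.469 0.481 0.492]
s 8935
0.2 [ 0.738 -0.197  0.254]
1 [ 0.74  -0.19   0.274]
5 [ 0.746 -0.165  0.296]
20 [ 0.819 -0.11   0.481]
front z [0.469 0.479 0.489]
```

Emit:
{"name": "servo_tool", "arguments": {
  "commands": [
    [[0,4.2,-7],0,6],
    [[0,4.5,-6.8],0,6],
    [[0,4.8,-6.6],0,6],
    [[0,5.3,-6.3],0,6],
    [[0,5.6,-6],0,6],
    [[0,6,-5.7],0,6],
    [[0,6.2,-5.4],0,6],
    [[0,6.5,-5.2],0,6],
    [[0,0,0],0,6]
  ]
}}

```text
time_s: 23.65
eef_pos: [0.5722, 0.0541, 0.2484]
eef_rot: [0.001, 0.767, 0.642, 0.001]
wrist_force: [-7.7, 3.3, 7.1]
opening: 0.09
grasp_force: 59.1
```

```bash
cat > lid.py <<'E'
from m import *
o=ctrl.get_obs();p=o['eef_pos'];print(np.round(p,4),np.round(o['wrist_force'],1))
c=np.array([.9845,-.175]);yv=np.array([.175,.9845])
print('kin angle from tcp',np.arctan2(p[2]-.0035-.080,.678-p[:2]@c)-.0247)
for n in('wrist','scene','top'):
    w=cam(n);W=cloud(w);z=W[:,:,2]
    X=W[:,:,0]*c[0]+W[:,:,1]*c[1];Y=W[:,:,0]*yv[0]+W[:,:,1]*yv[1]
    m=(z>.1)&(z<.23)&(Y>-.01)&(Y<.23)&(X>.56)&(X<.69)&((Y<.1)|(Y>.205))
    a=np.arctan2(z-.08,.678-X)[m]; r=np.hypot(z-.08,.678-X)[m]
    print(n,m.sum(),'raw angle',np.median(a[r>.05]) if m.sum() else 0, np.polyfit(X[m],z[m],1) if m.sum()>50 else 0)
save(w,'top_%d.png'%int(o['time_s']*10))
E
python3 lid.py
```

```text
[0.5722 0.0541 0.2484] [-7.7  3.3  7.1]
kin angle from tcp 0.9009825619607548
wrist 6586 raw angle 0.9638865488131874 [-1.17758578  0.89585944]
scene 93 raw angle 0.8712666488432275 [-0.98333143  0.76312079]
top 821 raw angle 0.9551384589975336 [-1.1408719   0.86994286]
```

Emit:
{"name": "servo_tool", "arguments": {
  "commands": [
    [[0,6.2,-4.7],0,6],
    [[0,6.3,-4.4],0,6],
    [[0,6.4,-4],0,6],
    [[0,6.4,-3.6],0,6],
    [[0,0,0],0,6],
    [[0,0,0],0,6]
  ]
}}

```text
time_s: 24.55
eef_pos: [0.5968, 0.0496, 0.2654]
eef_rot: [0.001, 0.767, 0.642, 0.001]
wrist_force: [-6.8, 3.2, 9.2]
opening: 0.088
grasp_force: 59.2
```

```bash
python3 lid.py; python3 - <<'E'
from h import *
c=cam('scene');cv2.imwrite('pics/fin.png',cv2.resize(c['color'][90:280,130:390],None,fx=3,fy=3)[:,:,::-1])
E
```

```text
[0.5968 0.0496 0.2654] [-6.8  3.2  9.2]
kin angle from tcp 1.0472159861551271
wrist 4896 raw angle 1.1122925957384149 [-1.52250649  1.1371608 ]
scene 267 raw angle 0.9858429326391605 [-1.32317679  0.9859155 ]
top 630 raw angle 1.0991995270961579 [-1.28618441  0.98237783]
```

View pics/fin.png

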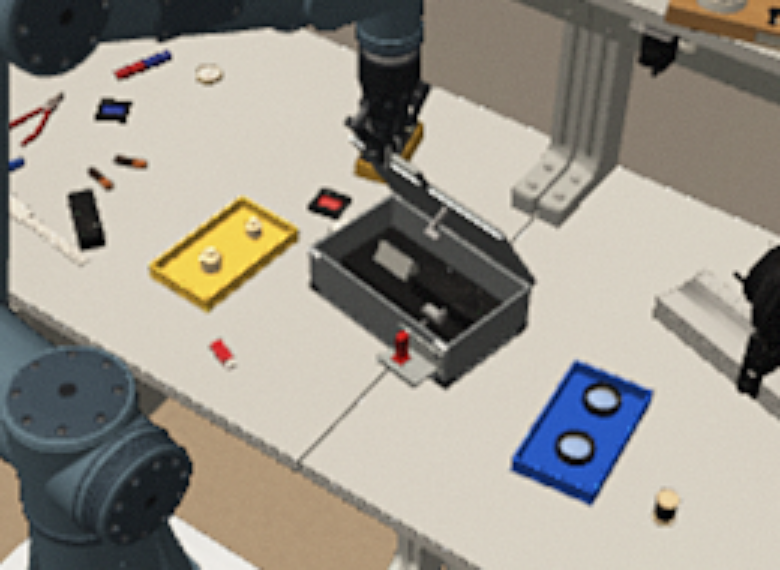

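The picture shows the lid held open at about 60° by the gripper at (385,140), with the weight upright in the yellow tray at (210,260), the lens flat in the blue tray at (575,447), and everything else in place.

```bash
python3 -c "
from bench import ctrl
print(ctrl.hand_in())"
```

```text
the job is handed in; nothing more can be done
None
```

The lens is flat in the blue tray and the weight upright in the yellow tray; the tug showed the lid was free, so I left the catch alone, and the job was handed in with the lid held by its handle at about 60° (1.05 rad).

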